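# Fit the sprung pinch cap into the camera port

## Task

Close the upright open port tube on the stand with the pinch cap: squeeze the cap's two paddles together and keep them squeezed while you feel for the mouth and press the cap fully down against the port's sprung pad, then let the paddles go so that the side tabs spring out under the rim and hold the cap down. The mouth stands several millimetres off the middle of the stand, so feel your way slowly and gently: a few newtons are enough, never 45 N against the port, and keep the cap upright and leave the other things where they are.

Things in the scene. Friction and masses are not known exactly. Their poses are not given: they have to be found in the camera images.
- pinch_cap: Black pinch cap, about 0.08 kg, upright on its plug on the table. Origin: centre of the plug's underside, z up. Plug 49.4 mm diameter, z 0 to 13 mm, tapering over its lowest 2.6 mm to 46.8 mm at the foot. Flange 65 mm diameter, z 13 to 16 mm. A lug at +y and one at -y (12 mm wide, z 3 to 7 mm) stick out 4.8 mm beyond the plug when free, and are flush when the paddles are fully squeezed.
- paddles (a point): Point on the cap's axis midway between its two paddles, 30 mm above the cap's origin; axes as the cap's. The paddles stand on the flange at +y and -y, each 20 mm wide along x, 6 mm thick, from 17 to 46 mm above the cap's origin. Their outer faces are 34 mm apart free, 24 mm fully squeezed: pinch them along the cap's y.
- tab_left (a joint): Inward slide of the +y paddle with its lug: 0 = free (lug out), 0.005 m = fully squeezed (lug drawn in). Spring 4 N at 0, 6 N at 0.005, pushing out.
- tab_right (a joint): The same for the -y paddle.
- port_stand: Fixed stand: 116 x 116 x 12 mm aluminium base plate, on it a dark 88 mm square block with a round eccentric ring that carries an upright, vertical aluminium port tube of 72 mm outer diameter, open at the top. Origin: centre of the underside of the base plate, z up. The tube stays put in use.
- rim_nominal (a point): Point 78 mm above the stand's origin, level with the tube's rim top. The tube's mouth is a round hole of 52 mm diameter in a lip 3.5 mm thick, below which the bore widens to 62 mm. The mouth's true centre is 6 mm to one side of this point (eccentric ring); to which side differs each time and is not measured. Any yaw of the cap fits.
- seal (a joint): Downward travel in m of the sprung black pad inside the port, 0 = up. Its top is 7.5 mm below the rim top at 0; spring 1.6 N at 0 plus 0.4 N per mm. With the flange down on the rim it reads about 0.0055; with the cap held by its tabs under the lip about 0.003.
- plain_cap: plain black screw-type dust cap without paddles, 34 mm across, 11 mm tall, lying on the table; bystander. Origin: centre of the underside.
- objective: bare microscope objective standing upright, 30 mm across, 44 mm tall; bystander. Origin: centre of the underside.
- canister: clear canister with a black screw lid, 45 mm across, 64 mm tall; bystander. Origin: centre of the underside.
- dish: petri dish with lid, 60 mm across, 15 mm tall; bystander. Origin: centre of the underside.
Not all that is in view belongs to the job. Leave any pink look-alike of the pinch_cap alone.

How it is judged:
By the outcome, as a careful person would: the job done as asked, in the order asked, and still so for the second after the job is handed in, with the robot touching nothing.
It also fails if it takes over 48 s, if anything falls off the work surface, if the arm or the gripper's body presses on something with over 40 N, if the wrist force passes 120 N, or if a joint passes its speed limit or range.

## Robot

A 6-joint arm with a two-finger parallel gripper is mounted at the origin on a cart in front of the work surface, level with it; the furniture and walls round the work are solid. World frame = base frame: x ahead of the robot, y to its left, z up, the work surface at z = 0. Lengths are in m, angles in rad, forces in N, time in s.
With the tool pointing down it reaches from about 0.325 to 0.775 m from the base axis. Payload 5.5 kg.
Tool frame: the origin (TCP) lies between the finger pads; the fingertips stand 8 mm ahead of it and the grasp point (between the pads) lies 11 mm behind it (tcp_to_tips is the distance from the TCP to the fingertips, in m); z points along the fingers, y is the direction in which the jaws open and shut (so a half turn about z gives the same grasp; the last joint's range is limited). The gripper opens to 88 mm and grips with 3 to 60 N. Pads are 20 mm wide; open, the fingers measure 115 mm over their backs; the gripper's body (75 mm by 178 mm) begins 61 mm behind the grasp point.
Start: joints at [-0.057, 0.091, 1.231, -0, 1.82, -0.057], TCP at [0.6, -0, 0.231] pointing down, gripper open.
Joint ranges: [-2.87, 2.87], [-0.86, 2.18], [0.17, 2.46], [-1.51, 4.65], [0.06, 2.69], [-2.65, 2.65]. Speed limits (rad/s): [2.57, 2.57, 3.01, 3.14, 3.14, 3.14].

## Interface

Orientations are given as a unit quaternion [w, x, y, z].
In Python, from bench import * gives the robot as it stands. Calls block until the motion is done:
- move_to(position, orientation): joint-space move of the TCP to a pose.
- move_l(position, speed=0.15, orientation=None): straight line of the TCP; orientation=None keeps the orientation; speed is the mean speed in m/s.
- movej(angles): joint-space move.
- gripper_open() and close(): open the fingers fully, or close them until they stop; the grip force is fixed at half the most.
- hold(seconds).
- inverse_kinematics(position, orientation): joint angles nearest the present ones, or None.
- state(): the state.
- get_image(name): name is "scene" or "side" or "wrist"; returns a dict with "frame" (420x560x3 uint8, blue, green, red), "depth" (420x560 float32, m along the optical axis (not along the pixel's ray), 0 where there is no reading), "camera_matrix" (3x3 intrinsics, pixels), "view" (4x4, takes a point from world to camera coordinates). Camera axes: x right, y up, looking along -z (the intrinsics and any distortion apply to the point x, -y, -z); pixel columns grow to the right and rows downward; lengths in m; the calibration is good to about 2 mm. A picture is of the moment at which its call begins.
A pose or a line that the arm cannot do raises IKError and nothing moves.
- job_done(): hands the job in, once; it reports no verdict.
The state is a dict: "time": time; "joint_pos": joint angles; "dq": joint speeds; "joint_torque": joint torques, N m; "ee_pos": TCP position; "ee_rot": TCP orientation; "ft_force": force on the tool from outside, world axes, zero at the start; "moment": the same for the moment, N m; "finger_gap": finger opening in m.
Only numpy, scipy, OpenCV 4.12 (cv2) and the standard library are available. Lean on these libraries where they do the work, as an engineer would, in place of code of your own. Each camera call takes 0.05 s, during which the arm holds its last target. There are 200 camera calls.

## Working session

There is one attempt and no reset: what is moved stays moved. The work goes in short steps, each a Python script; the robot and the scene stay as the last script left them, time stands still between calls to the robot, and variables do not carry over. Pictures are saved under pics/ and viewed, on a budget of 10 in all, crops included, one or two more only if the job needs it, and the job is handed in when it is done.

```bash
mkdir -p pics; ls; python3 - <<'E'
from bench import *
import cv2,numpy as np
a=get_image("scene");b=get_image("side")
np.savez("im0.npz",**{f"{n}_{k}":d[k] for n,d in (("scene",a),("side",b)) for k in ("frame","depth","camera_matrix","view")})
cv2.imwrite("pics/scene0.png",a["frame"]);cv2.imwrite("pics/side0.png",b["frame"])
s=state();print(s["time"],s["ee_rot"],s["ft_force"],s["finger_gap"])
print(a["camera_matrix"],a["view"],b["view"])
E
```

```text
pics
0.1 [-6.52387373e-04  7.07103649e-01  7.07109372e-01 -5.83055604e-04] [ 0.02072752 -0.46413138 -0.05274944] 0.08766327939177289
[[515.23400214   0.         279.09044843]
 [  0.         515.23400214 206.76919116]
 [  0.           0.           1.        ]] [[ 0.90102029 -0.43375104 -0.00473945 -0.37925221]
 [ 0.28075442  0.57480575  0.76861909 -0.33095236]
 [-0.33066507 -0.69387203  0.63968916 -0.88740103]
 [ 0.          0.          0.          1.        ]] [[-0.98949991 -0.1445059   0.00282311  0.55301968]
 [ 0.05996364 -0.39267036  0.91772237 -0.0147715 ]
 [-0.13150774  0.90825549  0.39721239 -1.05844614]
 [ 0.          0.          0.          1.        ]]
```

View pics/scene0.png

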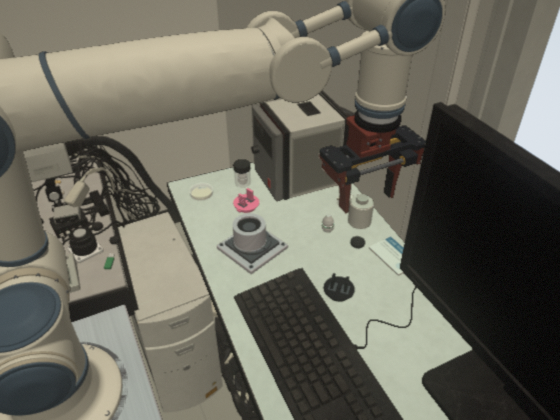

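View pics/side0.png

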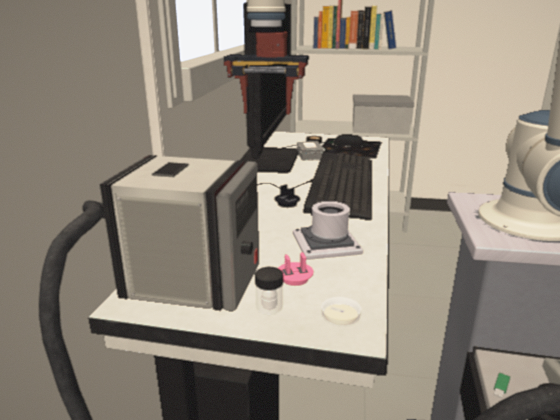

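The job's cap is the black two-paddled one at scene (339,287) and side (288,196). The other candidates don't fit: the pink look-alike is at scene (246,202), and the plain cap at (358,242) has no paddles. The stand is at scene (251,240) and side (329,228). I'll measure these and confirm with one enlarged crop.

```bash
cat > h.py <<'E'
import numpy as np,cv2
def world(d,mask=None):
    "HxWx3 world points from the depth image"
    K,V,z=d["camera_matrix"],d["view"],d["depth"]
    v,u=np.indices(z.shape)
    c=np.stack([(u-K[0,2])/K[0,0]*z,-(v-K[1,2])/K[1,1]*z,-z],-1)
    return (c-V[:3,3])@V[:3,:3]
def project(d,p):
    K,V=d["camera_matrix"],d["view"]
    c=V[:3,:3]@np.array(p)+V[:3,3]
    return K[0,0]*c[0]/-c[2]+K[0,2], -K[1,1]*c[1]/-c[2]+K[1,2]
def ray_plane(d,uv,h):
    K,V=d["camera_matrix"],d["view"]
    o=-V[:3,:3].T@V[:3,3]
    r=V[:3,:3].T@np.array([(uv[0]-K[0,2])/K[0,0],-(uv[1]-K[1,2])/K[1,1],-1])
    return o+r*(h-o[2])/r[2]
def load(f,n):
    z=np.load(f);return {k:z[f"{n}_{k}"] for k in ("frame","depth","camera_matrix","view")}
E
python3 - <<'E'
from h import *
for n,rc,rs in (("scene",(315,365,265,305),(210,295,205,272)),("side",(268,306,175,212),(285,370,195,262))):
    d=load("im0.npz",n);P=world(d)
    u0,u1,v0,v1=rc; p=P[v0:v1,u0:u1].reshape(-1,3);g=d["frame"][v0:v1,u0:u1].max(-1).ravel()
    for lo,hi in((0.010,0.022),(0.03,0.06)):
        m=(p[:,2]>lo)&(p[:,2]<hi);q=p[m];print(n,"cap",lo,m.sum(),q.mean(0).round(4),q.min(0).round(3),q.max(0).round(3))
        if lo>.02:
            e,w=np.linalg.eigh(np.cov(q[:,:2].T));print(np.sqrt(e),np.degrees(np.arctan2(w[1,1],w[0,1])))
    u0,u1,v0,v1=rs; p=P[v0:v1,u0:u1].reshape(-1,3)
    for lo,hi in((0.005,0.018),(0.073,0.083)):
        m=(p[:,2]>lo)&(p[:,2]<hi);q=p[m];r=cv2.minAreaRect((q[:,:2]*1e3).astype(np.float32));print(n,"stand",lo,m.sum(),np.median(q[:,2]),r, cv2.minEnclosingCircle((q[:,:2]*1e3).astype(np.float32)))
d=load("im0.npz","scene");f=d["frame"]
c=[cv2.resize(load("im0.npz",n)["frame"][b:b+70,a:a+90],None,fx=5,fy=4.2*1.19,interpolation=2)[:300] if 0 else cv2.resize(load("im0.npz",n)["frame"][b:b+60,a:a+80],(400,300),interpolation=2) for n,a,b in (("scene",300,255),("side",248,165))]
cv2.imwrite("pics/crop1.png",np.hstack(c))
E
```

```text
scene cap 0.01 519 [ 0.5525 -0.0087  0.0174] [ 0.522 -0.038  0.013] [0.587 0.026 0.022]
scene cap 0.03 188 [ 0.5253 -0.0151  0.0371] [ 0.483 -0.043  0.03 ] [0.572 0.011 0.05 ]
[0.01185451 0.03005598] -166.9734531809026
scene stand 0.005 882 0.012879983397413659 ((450.15155029296875, 221.311279296875), (220.94012451171875, 200.81655883789062), 62.17877960205078) ((452.71539306640625, 241.14779663085938), 130.92465209960938)
scene stand 0.073 448 0.07836323163660612 ((440.435302734375, 190.0301513671875), (76.67041015625, 69.5194320678711), 65.88626861572266) ((439.2420959472656, 190.54385375976562), 38.80960464477539)
side cap 0.01 198 [0.5496 0.0037 0.017 ] [ 0.501 -0.034  0.01 ] [0.584 0.068 0.021]
side cap 0.03 109 [ 0.549  -0.0026  0.0389] [ 0.502 -0.025  0.03 ] [0.568 0.063 0.048]
[0.00613742 0.02119696] 131.038611336996
side stand 0.005 1060 0.012805870108056356 ((435.6827697753906, 106.00582122802734), (208.05294799804688, 304.8697814941406), 8.452095985412598) ((426.7635192871094, 98.98426055908203), 174.40992736816406)
side stand 0.073 347 0.07845608987529355 ((438.2612609863281, 190.39210510253906), (70.59964752197266, 71.94327545166016), 4.865606307983398) ((436.8996276855469, 189.34835815429688), 38.15886306762695)
```

View pics/crop1.png

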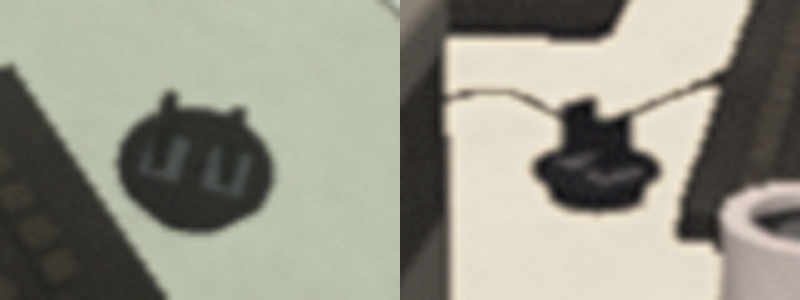

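The crop confirms a black cap with two upright paddles on a 65 mm flange, near (0.552, -0.005). The tube centre is about (0.439, 0.190). I'll look at the cap from above with the wrist camera to get its yaw.

```bash
python3 - <<'E'
from bench import *
from h import *
move_to([0.55,-0.005,0.21],[0,.70710678,.70710678,0])
d=get_image("wrist");np.savez("im1.npz",**{f"wrist_{k}":d[k] for k in ("frame","depth","camera_matrix","view")})
cv2.imwrite("pics/wrist1.png",d["frame"]);print(state()["time"],d["view"])
print(project(d,(.552,-.005,.016)))
P=world(d)
for lo,hi in((.0135,.02),(.042,.050)):
    m=((P[...,2]>lo)&(P[...,2]<hi)&(np.hypot(P[...,0]-.552,P[...,1]+.005)<.05)&(d["depth"]>0))
    q=P[m][:,:2];print(lo,m.sum(),q.mean(0),cv2.minAreaRect((q*1e3).astype(np.float32)),cv2.minEnclosingCircle((q*1e3).astype(np.float32)))
E
```

```text
0.4833 [[ 9.99999263e-01  1.22555709e-04 -1.20766242e-03 -5.47828746e-01]
 [-4.45437461e-04  9.62533384e-01 -2.71162839e-01  3.23802156e-02]
 [ 1.12918284e-03  2.71163177e-01  9.62532730e-01 -3.69903040e-01]
 [ 0.00000000e+00  0.00000000e+00  0.00000000e+00  1.00000000e+00]]
(np.float64(286.23294973325636), np.float64(185.9552338499718))
0.0135 2960 [ 0.55211335 -0.00478422] ((544.6842651367188, -6.2473907470703125), (64.06015014648438, 80.05845642089844), 88.44593811035156) ((543.4985961914062, -4.354645252227783), 41.719539642333984)
0.042 321 [ 0.55245418 -0.00598192] ((552.5643310546875, -6.192804336547852), (20.00284194946289, 33.972537994384766), 45.65581130981445) ((552.7330322265625, -6.368729114532471), 18.87892723083496)
```

View pics/wrist1.png

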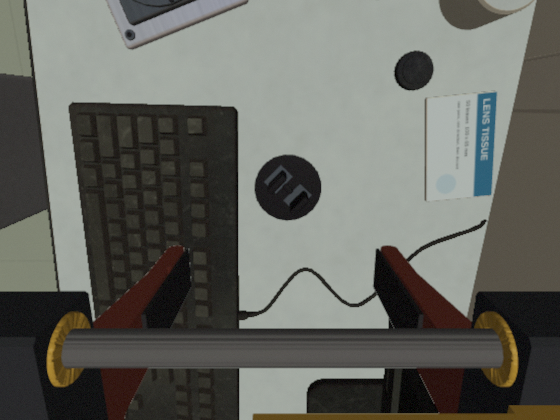

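```bash
python3 - <<'E'
from h import *
d=load("im1.npz","wrist");P=world(d)
q=P[(d["depth"]>0)&(d["depth"]>.2)];c=np.array([.5526,-.0062]);r=q[:,:2]-c
f=np.radians(-44.3);a=r@[np.cos(f),np.sin(f)];b=r@[-np.sin(f),np.cos(f)]
for s in(-1,1):
    m=(a*s>.038)&(a*s<.064)&(abs(b)<.016);print(s,m.sum(),np.percentile(q[m,2],[50,95,100]).round(4))
m=(abs(a)<.1)&(abs(b)<.05)&(q[:,2]>.05);print(m.sum())
d=load("im0.npz","scene");P=world(d);q=P[d["depth"]>0];h=np.hypot(*(q[:,:2]-c).T)
for R in (.1,.15,.2,.25):
    m=(h<R)&(q[:,2]>.06)&(q[:,2]<.25);print(R,m.sum(),q[m].mean(0) if m.any() else "")
E
```

```text
-1 975 [0.0007 0.0306 0.0322]
1 754 [0.0005 0.0017 0.0028]
0
0.1 246 [ 0.59838544 -0.00213343  0.2368826 ]
0.15 1563 [ 0.62882319 -0.09006637  0.1921211 ]
0.2 3332 [ 0.62559627 -0.11480004  0.18293796]
0.25 5964 [ 0.61496212 -0.10229033  0.16681618]
```

The keyboard's corner, about 31 mm high, lies under the open inner finger. So I'll first grip high on the paddles, shift the cap onto clear table, and regrip it lower. I'm also checking that nothing tall is nearby.

```bash
cat >> h.py <<'E'
from scipy.spatial.transform import Rotation as R
def quat(deg):
    "tool down, jaw axis at deg from world x"
    q=(R.from_euler("z",deg,degrees=True)*R.from_quat([.70710678,.70710678,0,0])).as_quat()
    return [q[3],q[0],q[1],q[2]]
E
python3 - <<'E'
from bench import *
from h import *
for n in("scene","side"):
    d=load("im0.npz",n);P=world(d);q=P[d["depth"]>0]
    m=(q[:,2]>.06)&(q[:,2]<.2)&(abs(q[:,0]-.58)<.15)&(abs(q[:,1])<.14);print(n,m.sum(),q[m].min(0) if m.any() else"",q[m].max(0) if m.any() else "",((q[m][:,0]<.68)&(abs(q[m][:,1]+.01)<.1)).sum())
q=quat(-44.3);print(inverse_kinematics([.5526,-.0062,.0425],q),inverse_kinematics([.439,.19,.12],q))
E
```

```text
scene 972 [ 0.62863846 -0.13995265  0.06035738] [0.7257521  0.13985788 0.19995106] 455
side 594 [ 0.62730705 -0.13995505  0.11181936] [ 0.6684382  -0.07840022  0.19960558] 546
[-7.27815499e-02  1.03385601e-02  1.64905372e+00 -4.44089210e-16
  1.48220037e+00  7.00399309e-01] [ 3.37322966e-01 -2.34849132e-01  1.73675974e+00 -4.44089210e-16
  1.63968205e+00  1.11050382e+00]
```

```bash
python3 - <<'E'
from bench import *
from h import *
q=quat(-44.3)
def s(t):
    x=state();print(t,round(x["time"],2),x["ee_pos"].round(4) if hasattr(x["ee_pos"],"round") else x["ee_pos"],np.round(x["ft_force"],2),round(x["finger_gap"],4))
move_to([.5526,-.0062,.12],q)
move_l([.5526,-.0062,.0425],.1);s("down")
close();s("closed")
move_l([.5526,-.0062,.0475],.05)
move_l([.5776,.0288,.0475],.08)
move_l([.5776,.0288,.0432],.03);s("low")
gripper_open();s("open")
move_l([.5776,.0288,.029],.05);s("low2")
close();s("closed2")
move_l([.5776,.0288,.16],.15);s("up")
d=get_image("side");cv2.imwrite("pics/side2.png",d["frame"]);u,v=map(int,project(d,(.5776,.0288,.15)));print(u,v)
cv2.imwrite("pics/crop2.png",cv2.resize(d["frame"][max(v-50,0):v+50,u-60:u+60],None,fx=5,fy=5,interpolation=2))
E
```

```text
down 2.17 [ 0.5531 -0.0062  0.0433] [-0.26 -0.49 -0.29] 0.0877
closed 3.2 [ 0.5528 -0.0063  0.0429] [ 0.54 -0.22  2.17] 0.0215
low 4.43 [0.5773 0.0285 0.043 ] [-0.76  0.62  0.05] 0.0217
open 5.54 [0.5776 0.0288 0.0432] [-0.21  0.18 -0.37] 0.0878
low2 5.97 [0.5771 0.0288 0.0282] [0.6  0.21 0.9 ] 0.0876
closed2 6.99 [0.5778 0.0288 0.0292] [ 1.29 -0.53  1.14] 0.0231
up 8.02 [0.5771 0.0288 0.1585] [ 0.05 -0.25 -1.29] 0.0222
274 148
```

View pics/crop2.png

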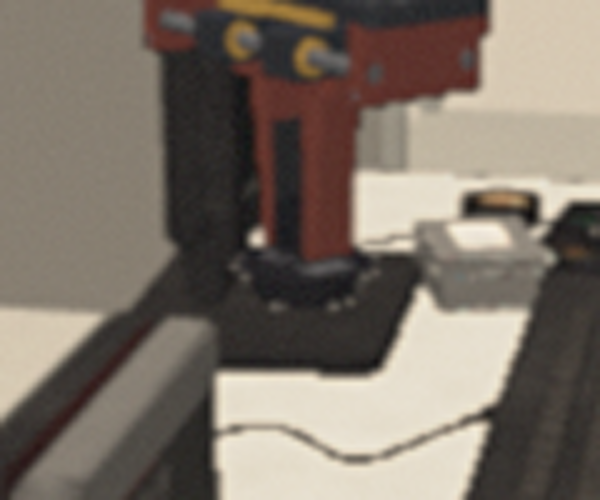

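The cap is held upright, with its flange level at crop (310,275) and the paddles between the fingers. Next I'll look down at the mouth on the way over.

```bash
python3 - <<'E'
from bench import *
from h import *
q=quat(-44.3)
move_to([.5,.1,.22],q); move_to([.395,.145,.21],q); hold(.2)
d=get_image("wrist");np.savez("im2.npz",**{f"wrist_{k}":d[k] for k in ("frame","depth","camera_matrix","view")})
cv2.imwrite("pics/wrist2.png",d["frame"]);s=state();print(s["time"],s["finger_gap"],s["ft_force"],s["ee_pos"])
P=world(d);m=((P[...,2]>.072)&(P[...,2]<.084)&(np.hypot(P[...,0]-.439,P[...,1]-.19)<.05)&(d["depth"]>0)).astype(np.uint8)
print(m.sum(),np.median(P[m>0][:,2]))
cs,_=cv2.findContours(m,cv2.RETR_CCOMP,cv2.CHAIN_APPROX_NONE)
for c in cs:
    if len(c)<60:continue
    w=np.array([ray_plane(d,p[0],.078)[:2] for p in c])
    A=np.c_[2*w,np.ones(len(w))];x=np.linalg.lstsq(A,(w**2).sum(1),rcond=None)[0];r=np.sqrt(x[2]+x[0]**2+x[1]**2)
    print(len(c),x[:2],r,np.std(np.hypot(*(w-x[:2]).T)))
E
```

```text
9.4 0.022886694113987714 [-0.5849609  -0.10363183 -0.14790349] [0.3957695  0.14447923 0.20955882]
4114 0.07843348830698404
273 [0.43949006 0.18991806] 0.035699935101303606 0.00021011505978247303
228 [0.43949264 0.18984692] 0.02586798286527219 0.00046337760124035845
```

View pics/wrist2.png

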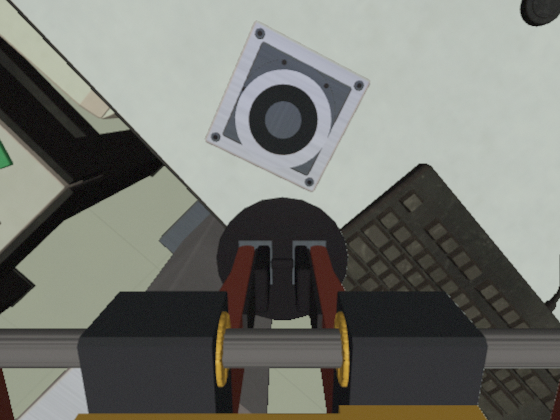

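The mouth centre is (0.4395, 0.1899): the outer and inner circle fits agree, with r about 26 and 36 mm. I'll fit the held flange in the same picture to find the cap's offset from the TCP.

```bash
python3 - <<'E'
from h import *
d=load("im2.npz","wrist");P=world(d);t=np.array([.3958,.1445])
r=P[...,:2]-t;f=np.radians(-44.3);a=r@[np.cos(f),np.sin(f)];b=r@[-np.sin(f),np.cos(f)]
m=((d["depth"]>0)&(abs(P[...,2]-.1966)<.005)&(np.hypot(a,b)<.045)).astype(np.uint8)
print(m.sum(),np.median(P[m>0][:,2]))
z=np.median(P[m>0][:,2]);c=max(cv2.findContours(m,cv2.RETR_EXTERNAL,cv2.CHAIN_APPROX_NONE)[0],key=len)
w=np.array([ray_plane(d,p[0],z)[:2] for p in c])-t;w=np.c_[w@[np.cos(f),np.sin(f)],w@[-np.sin(f),np.cos(f)]]
w=w[w[:,1]>0]
for i in range(3):
    x=np.linalg.lstsq(np.c_[2*w,np.ones(len(w))],(w**2).sum(1),rcond=None)[0];R_=np.sqrt(x[2]+x[0]**2+x[1]**2);e=np.hypot(*(w-x[:2]).T)-R_
    print(len(w),x[:2],R_,e.std());w=w[abs(e)<2*e.std()]
E
```

```text
7757 0.19687317939071794
316 [-0.00089364  0.01171362] 0.02272030171944009 0.0070944538523492195
302 [-0.00089263  0.01100881] 0.023293579371169996 0.006697881699709218
284 [-0.00089143  0.00982404] 0.024174228413444594 0.006090697233715697
```

```bash
python3 - <<'E'
from h import *
from scipy.optimize import least_squares
d=load("im2.npz","wrist");P=world(d);t=np.array([.3958,.1445])
r=P[...,:2]-t;f=np.radians(-44.3);M=np.array([[np.cos(f),-np.sin(f)],[np.sin(f),np.cos(f)]])
for tol in(.003,.005):
    m=((d["depth"]>0)&(abs(P[...,2]-.1969)<tol)&(np.hypot(*np.moveaxis(r,-1,0))<.045)).astype(np.uint8)
    c=np.vstack(cv2.findContours(m,cv2.RETR_EXTERNAL,cv2.CHAIN_APPROX_NONE)[0])
    w=(np.array([ray_plane(d,p[0],.1969)[:2] for p in c])-t)@M
    w=w[(np.hypot(*w.T)>.028)&(np.hypot(*w.T)<.037)]
    s=least_squares(lambda x:np.hypot(*(w-x[:2]).T)-x[2],[0,0,.0325],loss="soft_l1",f_scale=.0004)
    print(len(w),s.x,np.std(s.fun), "world offset",M@s.x[:2])
E
```

```text
328 [-0.00091304  0.00040205  0.03189767] 0.0007988619455467013 world offset [-0.00037266  0.00092543]
328 [-0.00091364  0.00040838  0.03189938] 0.0007988121000364098 world offset [-0.00036867  0.00093038]
```

```bash
python3 - <<'E'
from bench import *
from h import *
q=quat(-44.3);x,y=.4393,.1893
move_to([x,y,.13],q); move_l([x,y,.112],.05); hold(.3)
S=[]
for i in range(4): hold(.05);S.append(state())
f0=np.mean([s["ft_force"] for s in S],0);m0=np.mean([s["moment"] for s in S],0);np.save("f0.npy",np.r_[f0,m0])
print(np.round(f0,2),np.mean([s["ee_pos"] for s in S],0).round(4),S[-1]["time"])
z=.112
while z>.0995:
    z-=.001;move_l([x,y,z],.01);hold(.05);s=state();f=np.array(s["ft_force"])-f0
    print(round(z,4),s["ee_pos"].round(4),f.round(1),(np.array(s["moment"])-m0).round(2),round(s["finger_gap"],4))
    if f[2]>3.5 or np.hypot(*f[:2])>5:print("contact");break
print(s["time"])
E
```

```text
[-0.15 -0.33 -0.77] [0.4394 0.1893 0.1121] 10.9
0.111 [0.4393 0.1893 0.1109] [ 0.3  0.2 -0.2] [ 0.01 -0.    0.01] 0.0229
0.11 [0.4393 0.1893 0.11  ] [ 0.6  0.  -0.5] [0.   0.01 0.03] 0.0225
0.109 [0.4393 0.1893 0.109 ] [-0.2  1.1  0.1] [-0.05  0.02  0.02] 0.0229
0.108 [0.4393 0.1893 0.1079] [-0.1  0.4 -0.2] [-0.01 -0.01  0.07] 0.0226
0.107 [0.4393 0.1893 0.107 ] [ 0.9 -0.  -0.2] [-0.01  0.02 -0.02] 0.0227
0.106 [0.4393 0.1893 0.1059] [0.5 0.1 0.8] [0.02 0.01 0.01] 0.0226
0.105 [0.4393 0.1893 0.105 ] [0.5 0.3 0.2] [-0.01  0.01 -0.06] 0.0228
0.104 [0.4393 0.1893 0.1039] [-0.4  0.6 -0.1] [-0.02 -0.    0.03] 0.0225
0.103 [0.4393 0.1893 0.103 ] [-0.5  1.5 -0.1] [0.01 0.02 0.03] 0.0225
0.102 [0.4393 0.1893 0.102 ] [-0.5  0.1 -0.4] [-0.06 -0.01  0.02] 0.0227
0.101 [0.4393 0.1893 0.1009] [-0.5  0.4  0.5] [ 0.   -0.    0.06] 0.0227
0.1 [0.4393 0.1893 0.1   ] [0.4 0.3 0.8] [-0.01 -0.04 -0.04] 0.0226
0.099 [0.4394 0.1893 0.0992] [-0.4  0.3  1.9] [-0.03  0.09 -0.06] 0.0223
14.8
```

The plug is in the mouth with no rim contact, and the pad has just been met. I'll continue down to the flange.

```bash
python3 - <<'E'
from bench import *
from h import *
x,y=.4393,.1893;b=np.load("f0.npy");z=.099
while z>.0905:
    z-=.0005;move_l([x,y,z],.008);hold(.08);s=state();f=np.array(s["ft_force"])-b[:3]
    print(round(z,4),s["ee_pos"].round(4),f.round(1),(np.array(s["moment"])-b[3:]).round(2),round(s["finger_gap"],4))
    if f[2]>11 or np.hypot(*f[:2])>6:print("stop");break
print(s["time"])
E
```

```text
0.0985 [0.4394 0.1893 0.0986] [0.6 0.3 1.2] [-0.01  0.03  0.01] 0.0229
0.098 [0.4394 0.1893 0.0981] [1.7 0.6 2.1] [ 0.01 -0.02  0.05] 0.0226
0.0975 [0.4394 0.1893 0.0976] [0.3 0.8 1.9] [ 0.01 -0.09 -0.02] 0.0226
0.097 [0.4394 0.1893 0.0971] [0.7 0.8 2.5] [-0.01 -0.15  0.01] 0.0225
0.0965 [0.4394 0.1893 0.0966] [ 1.8 -0.   2.5] [ 0.02 -0.15  0.09] 0.0227
0.096 [0.4394 0.1893 0.0961] [2.2 0.3 1.6] [ 0.02 -0.2   0.01] 0.0226
0.0955 [0.4394 0.1893 0.0956] [1.7 0.4 2.8] [ 0.01 -0.16  0.  ] 0.0233
0.095 [0.4394 0.1893 0.0951] [1.2 0.  2.6] [ 0.07 -0.24  0.01] 0.0229
0.0945 [0.4393 0.1893 0.0945] [ 1.1 -0.   2.9] [ 0.05 -0.21  0.02] 0.0226
0.094 [0.4394 0.1893 0.0942] [1.2 0.5 4.7] [-0.02 -0.12  0.03] 0.0229
0.0935 [0.4394 0.1893 0.0942] [ 0.3 -0.   7.4] [-0.07  0.05  0.01] 0.0228
0.093 [0.4394 0.1893 0.0941] [-1.5  0.4  9.8] [-0.11  0.28  0.03] 0.0226
0.0925 [0.4394 0.1893 0.0941] [-2.6 -1.2 11.8] [-0.2   0.49 -0.01] 0.0228
stop
19.1333
```

There is a hard stop at TCP z = 0.0941, exactly where the flange should meet the rim. I'll ease off to about 5 N, release, and retreat.

```bash
python3 - <<'E'
from bench import *
from h import *
x,y=.4393,.1893
move_l([x,y,.0937],.01);hold(.1);s=state();print(s["ft_force"],s["ee_pos"])
gripper_open();hold(.2);s=state();print(s["ft_force"],s["finger_gap"])
move_l([x,y,.2],.1);q=quat(-44.3);move_to([.41,.16,.22],q);hold(.2)
d=get_image("wrist");g=get_image("side");print(state()["time"])
P=world(d);m=(d["depth"]>0)&(np.hypot(P[...,0]-x,P[...,1]-y)<.031)&(P[...,2]>.074)&(P[...,2]<.1)
q=P[m];A=np.c_[q[:,:2]-[x,y],np.ones(len(q))]
fl=abs(q[:,2]-np.median(q[:,2]))<.003;c=np.linalg.lstsq(A[fl],q[fl,2],rcond=None)[0];print("flange z, tilt deg",c[2],np.degrees(c[:2]),fl.sum())
mt=(d["depth"]>0)&(np.hypot(P[...,0]-x,P[...,1]-y)<.035)&(P[...,2]>.1);t=P[mt];print("paddle tops",t.max(0),cv2.minAreaRect((t[t[:,2]>.105][:,:2]*1e3).astype(np.float32)))
u,v=map(int,project(d,(x,y,.09)));a=cv2.resize(d["frame"][max(v-90,0):v+90,u-90:u+90],(390,390))
u,v=map(int,project(g,(x,y,.08)));b=cv2.resize(g["frame"][v-45:v+45,u-45:u+45],(390,390),interpolation=2)
cv2.imwrite("pics/end.png",np.hstack([a,b]))
E
```

```text
[0.17224725 0.62827647 6.92194029] [0.43939289 0.18933486 0.09418948]
[-0.45687176  0.23479113  0.40794365] 0.08748515122532005
22.6083
flange z, tilt deg 0.0841941519213071 [-0.06537886 -0.03692105] 4338
paddle tops [0.45692093 0.20850603 0.32025082] ((434.5204162597656, 184.34371948242188), (34.209529876708984, 65.06515502929688), 44.9900016784668)
```

View pics/end.png

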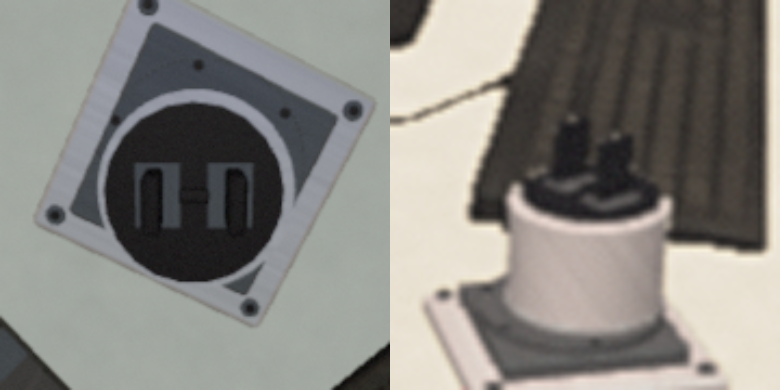

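The cap sits level on the tube. The flange top reads 84.2 mm; about 83.5 is expected when latched, 86.5 if merely resting on the pad, and 81 with the flange fully down. The paddles have sprung apart, so I'm handing in.

```bash
python3 -c "
from bench import *
job_done();print(state()['time'])"
```

```text
the job is handed in; nothing more can be done
the job is handed in; nothing more can be done
```

The pinch cap is on the port tube and, by my last checks, held down by its tabs. I handed the job in a little after 22.6 s, with the robot clear of everything.

- **Pick-up:** The keyboard's raised corner was under one open finger. I first gripped the paddles high, set the cap down about 4 cm away on clear table, and regripped lower before carrying it over.
- **Finding the mouth:** The wrist camera put its centre at (0.4395, 0.1899). The plug went in on the first try without touching the rim.
- **Pressing down:** I lowered the cap in 0.5–1 mm steps with the paddles squeezed. It met the pad, then a hard stop at the height where the flange should reach the rim. Peak force was about 12 N. I eased off to about 7 N before opening the gripper.
- **Last checks:** The cap is level (within 0.1°) and its flange top is at 84.2 mm, which fits the tabs being under the lip (about 83.5 mm expected). The last picture shows the paddles apart. I did not do a pull test.
- **Unclear readings:** The paddle-top measurement also caught the gripper, so I relied on the picture for the paddles. With the cap squeezed, the finger gap read about 22.7 mm rather than the nominal 24 mm. I took that as sensor bias or give in the pads.

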